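Fetch the oil filter from behind the bottles

ROBOT

A 7-joint arm with a two-finger parallel gripper is mounted at the origin on the work surface. World frame = base frame: x ahead of the robot, y to its left, z up, the work surface at z = 0. Lengths are in m, angles in rad, forces in N, time in s.
With the tool pointing down it reaches from about 0.35 to 0.9 m from the base axis. Payload 8.1 kg.
Tool frame: the origin (TCP) lies at the centre of the arm's flange, where the gripper is bolted on; the fingertips stand 178 mm ahead of it and the grasp point (between the pads) lies 159 mm ahead of it; x points along the fingers, z is the direction in which the jaws open and shut, and the axes are right-handed (so a half turn about x gives the same grasp; the last joint's range is limited). The gripper opens to 92 mm and grips with 3 to 60 N. Pads are 19 mm wide; open, the fingers measure 130 mm over their backs; the gripper's body (75 mm by 190 mm) begins 47 mm behind the grasp point.
Start: joints at [1.164, 0.434, 0.025, 1.573, -0.012, 1.134, -0.075], TCP at [0.187, -0.596, 0.405] pointing down, gripper open.
Joint ranges: [-2.62, 2.62], [-0.44, 2.09], [-1.27, 1.32], [0.08, 2.57], [-1.32, 4.46], [0.12, 2], [-2.74, 2.74]. Speed limits (rad/s): [2.22, 2.22, 3.01, 3.01, 3.14, 3.14, 3.14].

INTERFACE

Orientations are given as a rotation vector (axis times angle).
In Python, from cell import arm, get_image, search_frame, pinpoint gives the robot as it stands.
- The arm moves only by the tool arm_command, never from a script. Its argument "motion" is a list of rows, each a list of 7 numbers: the finger opening in mm, from 0 to 91.8, then the shift along the tool's x, y, z in mm, then the turn, a rotation vector about the tool's x, y, z in degrees. In form: [[fingers, x, y, z, ax, ay, az], ...]. A call has 1 to 5 rows; each row shifts and turns the commanded pose from where the row before left it, along the tool's axes as they then stand; what a row does not reach is not made up. A row lasts 1/8 s, in which the tool goes at most 62.5 mm and 10.7 degrees, less where a joint would pass 70% of its speed; a pose out of reach is approached as far as the arm can. A call with a gripper value outside its range is refused whole. The fingers move at their own pace and stop on an object; "newtons" is the grip in N (left out, the last holds). Time passes only in rows, so rows that do not move let the fingers close. It gives the time, the measured TCP pose, the force and the opening at its end, in the units of the state.
- arm.observe(): the state, without advancing time (a new reading comes with each control period).
- get_image(name): name is "side" or "top" or "wrist"; returns a dict with "frame" (384x512x3 uint8, red, green, blue), "range_z" (384x512 float32, m along the optical axis (not along the pixel's ray), 0 where there is no reading), "K" (3x3 intrinsics, pixels), "origin" and "rotation" of the camera in the world; the wrist camera has in their place "tool_from_camera" (4x4, takes a point from camera to tool coordinates, whose origin is the TCP and whose axes are the tool frame's). Camera axes: x right, y down, z forward; pixel columns grow to the right and rows downward; lengths in m; the calibration is good to about 2 mm. A picture is of the moment at which its call begins: read the wrist's pose just before it.
- arm.sign_off(): hands the job in, once; it reports no verdict.
Trained networks look in the newest picture that a camera, given by its name, has taken for a name from the list of things; names that differ only in an ending like _2 or _b are one class to them, and where a whole thing is asked for, a point or a joint stands for the part that bears it (a point fixed in the world has none). Each returns a list of dicts, best first, with "p" (0 to 1); they miss things now and then, are a little off and sometimes report something else, mostly with a low value. They report only what shows in the picture. A call takes as long as a camera call. They do not tell look-alikes from the thing itself.
- search_frame(camera, target): "point" ([x, y, z] in m, in world coordinates, good to about 4 mm: the middle of the surface that is visible of it).
- pinpoint(camera, target): "point" ([x, y, z] in m, in world coordinates, good to about 4 mm: a listed point, or the origin of a listed thing).
The state is a dict: "clock": time; "joints": joint angles; "dq": joint speeds; "joint_efforts": joint torques, N m; "position": TCP position; "ee_rot": TCP orientation; "force": force on the tool from outside, world axes, zero at the start; "ft_torque": the same for the moment, N m; "width": opening from 0.0 (shut) to 1.0 (fully open).
Only numpy, scipy, OpenCV 4.12 (cv2) and the standard library are available. Lean on these libraries where they do the work, as an engineer would, in place of code of your own. Each camera call takes 0.05 s, during which the arm holds its last target. There are 200 camera calls.

TASK

For the next oil change, get the slim oil filter out of the back of the steel-rimmed bottle tray: first move the three tall containers that stand in front of it (aerosol can, plastic bottle, spout tin) onto the black rubber mat, then stand the filter upright in the aluminium drip tray. After that put the three containers back into the bottle tray, each upright on the seat it came from. Knock nothing over, and leave the fat filter and the grease tin where they stand.

Things in the scene. Friction and masses are not known exactly. Their poses are not given: they have to be found in the camera images.
- rack: Fixed bottle tray, 176 (x) by 236 (y) mm, rubber floor 3 mm thick, thin steel rim 20 mm high. Origin: centre of its underside; z up, x roughly away from the robot. Front row: three flat grey seat discs at x=-44, y=-70, 0, 70 mm, a tall container on each in any order. Back row at x=22: the slim filter at y=0, fat filter and grease tin at y=+-73 (either way). Back rim at x=86.
- aerosol: Loose aerosol can, 53 mm across, straight aluminium body to 102 mm high with a grey-white label, domed shoulder, narrower black cap (35 mm across), 128 mm high in all, about 0.26 kg. Origin: centre of its underside; z up along its axis.
- bottle: Loose white plastic bottle, 54 mm across, straight body to 99 mm high, sloping shoulder, grey ribbed screw cap 33 mm across, 126 mm high in all, about 0.28 kg. Origin: centre of its underside; z up along its axis.
- spout_tin: Loose round steel tin with a brown label, 55 mm across (57 mm at its rims), straight to its flat top at 107 mm, a brass collar and a short pointed spout on top, 130 mm high in all, about 0.3 kg. Origin: centre of its underside; z up along its axis.
- filter: The wanted part: loose slim white spin-on oil filter, 54 mm across (56 mm at its foot), 62 mm high, straight sides from 10 to 48 mm high, fluted dome on top, 0.2 kg. Middle of the back row of the bottle tray. Origin: centre of its underside; z up along its axis.
- big_filter: Fat white spin-on oil filter, 68 mm across (70 at its foot), 56 mm high, beside the slim one in the back row; to be left alone. Loose. Origin: centre of its underside; z up.
- grease_tin: Low bare metal grease tin with a pressed lid, 66 mm across, 44 mm high, on the other side of the slim filter; to be left alone. Loose. Origin: centre of its underside; z up.
- mat: Flat black ribbed rubber mat lying on the bench to one side, 240 mm (its x) by 150 mm (its y), 3 mm thick, fixed. The place to put the containers for the time being. Origin: centre of its underside; z up.
- drip_tray: Square aluminium drip tray, 170 by 170 mm outside, 18 mm high with walls and floor 3 mm thick, fixed, empty, on the other side. Origin: centre of its underside; x and y along its sides, z up.
Mind the look-alikes: they are no part of the job. Leave any blue look-alike of the bottle alone. Leave any red look-alike of the filter alone.

How it is judged:
On the way, in this order (a step that is already met when the one before it is completed fails the run):
1. the three tall containers stand on the rubber mat, all at the same time (x of aerosol in the frame of mat between -0.115 and 0.115 m and y of aerosol in the frame of mat between -0.07 and 0.07 m and z of aerosol in the frame of mat between -0.002 and 0.008 m and angle between each of aerosol, bottle, spout_tin's own z axis and vertical below 0.12 rad and x of bottle in the frame of mat between -0.115 and 0.115 m and y of bottle in the frame of mat between -0.07 and 0.07 m and z of bottle in the frame of mat between -0.002 and 0.008 m and x of spout_tin in the frame of mat between -0.115 and 0.115 m and y of spout_tin in the frame of mat between -0.07 and 0.07 m and z of spout_tin in the frame of mat between -0.002 and 0.008 m), for 0.2 s.
2. the slim filter stands upright in the drip tray (x of filter in the frame of drip_tray between -0.056 and 0.056 m and y of filter in the frame of drip_tray between -0.056 and 0.056 m and z of filter in the frame of drip_tray between -0.002 and 0.008 m and angle between filter's own z axis and vertical below 0.12 rad), for 0.2 s.
At the end, for the whole second after the job is handed in: The slim filter stands upright on the floor of the drip tray; the aerosol can, bottle and spout tin stand upright in the bottle tray, each within 15 mm of where it stood at the start; the fat filter and the grease tin are within 20 mm of where they stood; all is released and at rest (all of step 2 and distance of each of aerosol, bottle, spout_tin from where it was at the start of the episode below 0.015 m and angle between each of aerosol, bottle, spout_tin, big_filter, grease_tin's own z axis and vertical below 0.12 rad and distance of each of big_filter, grease_tin from where it was at the start of the episode below 0.02 m and linear speed of each of aerosol, bottle, spout_tin, filter below 0.02 m/s and contact force between the fingers and aerosol below 0.3 N and contact force between the fingers and bottle below 0.3 N and contact force between the fingers and spout_tin below 0.3 N and contact force between the fingers and filter below 0.3 N); the robot touches nothing.
It fails at once if one of the containers, the filters or the grease tin is tipped over (angle between any of aerosol, bottle, spout_tin, filter, big_filter, grease_tin's own z axis and vertical above 0.8 rad).
It fails at once if the fat filter or the grease tin is moved from its place (distance of any of big_filter, grease_tin from where it was at the start of the episode above 0.03 m).
It also fails if it takes over 136 s, if anything falls off the work surface, if the arm or the gripper's body presses on something with over 40 N, if the wrist force passes 120 N, or if a joint passes its speed limit or range.

## Working session

There is one attempt and no reset: what is moved stays moved. The work goes in short steps, Python scripts to look and compute and a tool call to move; the robot and the scene stay as the last step left them, time stands still between calls to the robot, and variables do not carry over. Pictures are saved under pics/ and viewed, about 12 in all and at most 16, crops included, and the job is handed in when it is done.

Besides the shell and the picture viewer there is one more tool, called after "Request:" as a command line: name --pt "numbers of a row" for each row, then --argument value for the rest. arm_command: Moves the arm, as the interface text tells. Its arguments: {"type":"object","properties":{"motion":{"type":"array"},"newtons":{"type":"number"}},"required":["motion"]}

```bash
ls; mkdir -p pics
python3 - <<'E'
from cell import arm,get_image,search_frame,pinpoint
import cv2,numpy as np
s=arm.observe();print({k:np.round(v,3).tolist() for k,v in s.items()})
for c in ("top","side"):
    d=get_image(c);cv2.imwrite(f"pics/{c}0.png",cv2.cvtColor(d["frame"],cv2.COLOR_RGB2BGR))
    print(c,d["K"].round(1).tolist(),d["origin"],d["rotation"].round(3).tolist())
    for n in "rack aerosol bottle spout_tin filter big_filter grease_tin mat drip_tray".split():
        print(n,[(np.round(r["point"],3).tolist(),round(float(r["p"]),2)) for r in pinpoint(c,n)])
E
```

```text
pics
{'clock': 0.0, 'joints': [1.164, 0.435, 0.025, 1.574, -0.012, 1.134, -0.075], 'dq': [-0.0, -0.001, -0.001, -0.002, -0.001, 0.0, 0.0], 'joint_efforts': [-0.001, -66.788, 0.985, -31.446, -0.061, 0.043, 0.0], 'position': [0.187, -0.596, 0.404], 'ee_rot': [0.983, 1.339, -0.982], 'force': [-0.752, -0.94, 0.443], 'ft_torque': [0.012, -0.003, 0.007], 'width': 0.998}
top [[403.9, 0.0, 256.5], [0.0, 403.9, 186.7], [0.0, 0.0, 1.0]] [0.36618345 0.00660116 1.01345619] [-2.111, 2.118, -0.205]
rack [([0.54, -0.045, -0.0], 0.96)]
aerosol [([0.481, 0.013, 0.003], 0.58)]
bottle [([0.351, -0.046, -0.0], 0.84), ([0.366, -0.152, 0.005], 0.82), ([0.514, -0.121, 0.004], 0.69)]
spout_tin [([0.5, -0.055, 0.005], 0.8)]
filter [([0.56, -0.039, -0.003], 0.96), ([0.74, 0.017, -0.0], 0.65), ([0.503, -0.056, 0.004], 0.59)]
big_filter [([0.549, 0.031, 0.002], 0.62)]
grease_tin [([0.576, -0.113, 0.006], 0.9)]
mat [([0.501, 0.313, 0.001], 0.67)]
drip_tray [([0.491, -0.327, -0.0], 0.61)]
side [[404.3, 0.0, 251.7], [0.0, 404.3, 192.2], [0.0, 0.0, 1.0]] [ 0.38613634 -0.62058563  0.6782562 ] [-2.336, 0.274, -0.124]
rack [([0.5, -0.053, 0.002], 0.15)]
aerosol [([0.483, 0.015, 0.005], 0.93)]
bottle [([0.367, -0.151, 0.001], 0.85), ([0.354, -0.036, 0.0], 0.75), ([0.517, -0.124, 0.004], 0.74)]
spout_tin [([0.499, -0.055, -0.001], 0.87)]
filter [([0.562, -0.04, 0.0], 0.66), ([0.739, 0.02, 0.003], 0.61)]
big_filter [([0.54, 0.038, 0.002], 0.75)]
grease_tin [([0.577, -0.108, 0.002], 0.82)]
mat [([0.501, 0.318, 0.003], 0.68)]
drip_tray [([0.49, -0.322, 0.0], 0.86), ([0.501, 0.32, 0.0], 0.37)]
```

View pics/top0.png

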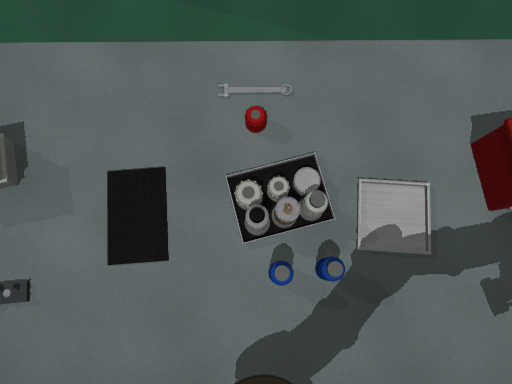

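View pics/side0.png

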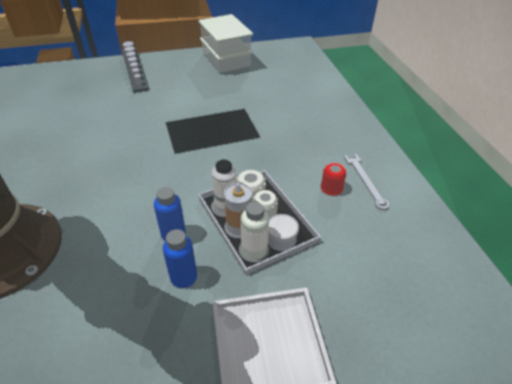

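The top view shows the bottle tray around (280,198). The front row is aerosol (257,218), spout tin (286,211) and white bottle (314,205). The back row is fat filter (249,193), slim filter (279,187) and grease tin (307,181). Mat is at (138,216), drip tray at (394,216).
Bottle candidates are white (314,205) and blue (281,273) and (330,268). The white one on a seat is the one meant.
Filter candidates are white (279,187) and red (256,119). The white one mid back row fits the description. I'll confirm both in a crop and fit the geometry.

```bash
cat > h.py <<'E'
import numpy as np
from scipy.spatial.transform import Rotation as R
from cell import arm,get_image,search_frame,pinpoint
def cloud(d):
    z=d["range_z"].astype(float);v,u=np.mgrid[:z.shape[0],:z.shape[1]];K=d["K"]
    c=np.stack([(u-K[0,2])/K[0,0]*z,(v-K[1,2])/K[1,1]*z,z],-1)
    Rm=np.array(d["rotation"]);Rm=R.from_rotvec(Rm) if Rm.shape==(3,) else R.from_matrix(Rm)
    return Rm.apply(c.reshape(-1,3)).reshape(c.shape)+d["origin"]
def to(grasp,yaw,s=None):
    """tool-frame shift (mm) and turn (deg) bringing grasp point to `grasp`, jaws along world angle yaw (deg), tool down; turn follows shift"""
    s=s or arm.observe();Rc=R.from_rotvec(s["ee_rot"]);p=np.array(s["position"])
    best=None
    for k in (0,180):
        a=np.radians(yaw+k);z=np.array([np.cos(a),np.sin(a),0]);x=np.array([0,0,-1.]);y=np.cross(z,x)
        Rt=R.from_matrix(np.stack([x,y,z],1));w=(Rc.inv()*Rt).as_rotvec(degrees=True)
        if best is None or np.linalg.norm(w)<np.linalg.norm(best[1]): best=(Rt,w)
    tcp=np.array(grasp)+[0,0,.159]
    return (Rc.inv().apply(tcp-p)*1000).round(1),best[1].round(1)
E
python3 - <<'E'
from h import *
import cv2
d=get_image("top");P=cloud(d);s=arm.observe()
print("tool axes",R.from_rotvec(s["ee_rot"]).as_matrix().round(3).tolist())
im=cv2.cvtColor(d["frame"],cv2.COLOR_RGB2BGR)
cv2.imwrite("pics/crop.png",cv2.resize(im[95:290,215:345],None,fx=4,fy=3,interpolation=cv2.INTER_CUBIC)[:600])
f=d["frame"].astype(int)
def rect(m,n):
    q=P[m&(P[...,2]>-.02)][:,:2].astype(np.float32);r=cv2.minAreaRect(q);print(n,len(q),np.round(r[0],4),np.round(r[1],3),round(r[2],2))
m=np.zeros(f.shape[:2],bool);m[155:275,95:180]=1
rect(m&(f.sum(2)<100),"mat")
m[:]=0;m[170:262,350:440]=1
rect(m&(P[...,2]>.012)&(P[...,2]<.03),"tray")
m[:]=0;m[150:245,222:336]=1
rect(m&(P[...,2]>.013)&(P[...,2]<.026),"rack")
for lo,hi,n in ((.118,.14,"tops"),(.05,.072,"filters"),(.04,.05,"grease")):
    k=(m&(P[...,2]>lo)&(P[...,2]<hi)).astype(np.uint8)
    N,L,st,_=cv2.connectedComponentsWithStats(k)
    for i in range(1,N):
        if st[i,4]>15:
            q=P[L==i];print(n,st[i,4],((q.min(0)+q.max(0))/2).round(3),q.min(0).round(3),q.max(0).round(3))
E
```

```text
tool axes [[0.0, 0.954, 0.299], [-0.0, 0.299, -0.954], [-1.0, 0.0, 0.0]]
mat 5484 [0.4961 0.201 ] [0.396 0.248] 88.33
tray 910 [ 0.4939 -0.327 ] [0.181 0.179] 86.22
rack 639 [ 0.5407 -0.0446] [0.179 0.238] 14.93
tops 193 [ 0.516 -0.124  0.126] [ 0.5   -0.14   0.119] [ 0.532 -0.107  0.133]
tops 35 [ 0.497 -0.059  0.126] [ 0.489 -0.065  0.118] [ 0.505 -0.052  0.134]
tops 205 [0.482 0.011 0.127] [ 0.464 -0.007  0.118] [0.499 0.029 0.136]
filters 382 [ 0.559 -0.04   0.06 ] [ 0.533 -0.067  0.05 ] [ 0.584 -0.013  0.07 ]
filters 562 [0.546 0.033 0.058] [ 0.513 -0.001  0.05 ] [0.579 0.067 0.066]
filters 31 [ 0.504 -0.115  0.061] [ 0.489 -0.133  0.05 ] [ 0.519 -0.097  0.072]
filters 22 [ 0.48  -0.051  0.061] [ 0.47 -0.07  0.05] [ 0.489 -0.031  0.072]
filters 19 [0.462 0.011 0.06 ] [ 0.457 -0.01   0.05 ] [0.468 0.032 0.07 ]
grease 547 [ 0.578 -0.111  0.045] [ 0.546 -0.143  0.04 ] [ 0.611 -0.078  0.05 ]
```

View pics/crop.png

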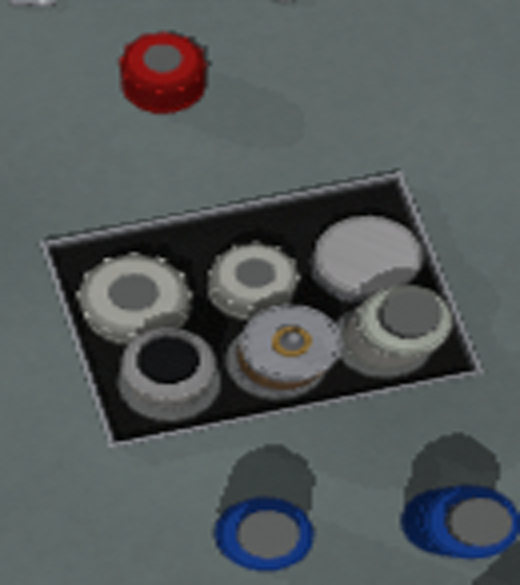

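The crop confirms the two targets. The white bottle is at the right of the front row and the slim white filter is mid back row. The blue bottles and the red filter stand outside the tray. I'll keep the jaws along the tray's x (yaw 14.5°) throughout and put the containers on the mat in a stagger. First I turn the wrist.

Request:
arm_command --pt "90 0 0 0 -9 0 0" --pt "90 0 0 0 -9 0 0" --pt "90 0 0 0 -9 0 0" --pt "90 0 0 0 -9 0 0" --pt "90 0 0 0 -9 0 0" --newtons 25

```text
clock: 1.68
position: [0.1869, -0.5964, 0.4047]
ee_rot: [0.374, 1.538, -0.374]
force: [-0.9, 0.3, 0.2]
width: 0.98
```

Request:
arm_command --pt "90 0 0 0 -9 0 0" --pt "90 0 0 0 -9 0 0" --pt "90 0 0 0 -9 0 0" --pt "90 0 0 0 -9 0 0" --pt "90 0 0 0 -6 0 0"

```text
clock: 2.3
position: [0.1868, -0.5965, 0.4047]
ee_rot: [-0.201, 1.562, 0.2]
force: [-0.2, 0.9, -0.6]
width: 0.98
```

Run:
```python
from h import *
import cv2
print(*to([.482,.013,.17],14.5))
d=get_image("top");P=cloud(d);f=d["frame"].astype(int)
m=np.zeros(f.shape[:2],bool);m[160:270,100:172]=1
m&=(f.sum(2)<100)
k=cv2.morphologyEx(m.astype(np.uint8),cv2.MORPH_OPEN,np.ones((5,5)))
q=P[(k>0)&(P[...,2]<.02)&(P[...,2]>-.01)][:,:2].astype(np.float32);print(cv2.minAreaRect(q))
for c in ("top","side"): print([(np.round(r["point"],3).tolist(),round(float(r["p"]),2)) for r in search_frame(c,"mat")])
```

```text
[ 75.7 515.1 439.6] [ 0.1 -0.   0. ]
((0.49995118379592896, 0.31433260440826416), (0.2371513694524765, 0.1493922770023346), 4.243048191070557)
[([0.496, 0.312, 0.001], 0.57)]
[([0.498, 0.306, 0.001], 0.71), ([0.575, -0.119, 0.042], 0.54)]
```

Request:
arm_command --pt "90 0 43 37 0 0 0" --pt "90 0 43 37 0 0 0" --pt "90 0 43 37 0 0 0" --pt "90 0 43 37 0 0 0" --pt "90 0 43 37 0 0 0"

```text
clock: 3.08
position: [0.3133, -0.3404, 0.405]
ee_rot: [-0.196, 1.561, 0.194]
force: [0.6, -0.9, -0.7]
width: 0.98
```

Request:
arm_command --pt "90 0 43 37 0 0 0" --pt "90 0 43 37 0 0 0" --pt "90 0 43 37 0 0 0" --pt "90 0 43 36 0 0 0" --pt "90 0 43 36 0 0 0"

```text
clock: 3.7
position: [0.4369, -0.0867, 0.4051]
ee_rot: [-0.195, 1.561, 0.194]
force: [0.7, -0.6, 0.7]
width: 0.981
```

Request:
arm_command --pt "90 0 43 36 0 0 0" --pt "90 0 42 36 0 0 0" --pt "90 30 0 0 0 0 0" --pt "90 30 0 0 0 0 0" --pt "90 0 0 0 0 0 0"

```text
clock: 4.32
position: [0.4843, 0.0118, 0.3432]
ee_rot: [-0.196, 1.566, 0.197]
force: [-0.1, -0.4, -0.2]
width: 0.979
```

Run:
```python
from h import *
print(*to([.482,.013,.093],14.5))
```

```text
[91.2  1.7 -1.6] [-0.2 -0.2 -0. ]
```

Request:
arm_command --pt "90 30 2 -2 0 0 0" --pt "90 30 0 0 0 0 0" --pt "90 21 0 0 0 0 0" --pt "90 10 0 0 0 0 0" --pt "90 0 0 0 0 0 0"

```text
clock: 4.95
position: [0.4829, 0.0133, 0.2542]
ee_rot: [-0.197, 1.562, 0.197]
force: [0.3, -0.0, 0.7]
width: 0.979
```

Request:
arm_command --pt "45 0 0 0 0 0 0" --pt "45 0 0 0 0 0 0" --pt "45 0 0 0 0 0 0" --pt "45 0 0 0 0 0 0" --pt "45 0 0 0 0 0 0" --newtons 25

```text
clock: 5.58
position: [0.4827, 0.0133, 0.2539]
ee_rot: [-0.197, 1.561, 0.197]
force: [0.3, 0.0, 1.5]
width: 0.57
```

Request:
arm_command --pt "45 0 0 0 0 0 0" --pt "45 -2 0 0 0 0 0" --pt "45 -10 0 0 0 0 0" --pt "45 -20 0 0 0 0 0" --pt "45 -30 0 0 0 0 0"

```text
clock: 6.2
position: [0.4822, 0.0133, 0.3163]
ee_rot: [-0.197, 1.564, 0.198]
force: [0.2, -0.2, -1.9]
width: 0.576
```

Request:
arm_command --pt "45 -10 20 5 0 0 0" --pt "45 0 40 13 0 0 0" --pt "45 0 45 14 0 0 0" --pt "45 0 45 14 0 0 0" --pt "45 0 45 14 0 0 0"

```text
clock: 6.82
position: [0.4915, 0.2196, 0.3256]
ee_rot: [-0.198, 1.562, 0.198]
force: [0.2, 0.0, -1.4]
width: 0.571
```

Request:
arm_command --pt "45 0 45 14 0 0 0" --pt "45 0 45 14 0 0 0" --pt "45 0 30 10 0 0 0" --pt "45 0 11 5 0 0 0" --pt "45 10 0 0 0 0 0"

```text
clock: 7.45
position: [0.5009, 0.3555, 0.3156]
ee_rot: [-0.198, 1.561, 0.199]
force: [-0.3, -1.1, -1.4]
width: 0.576
```

Request:
arm_command --pt "45 25 0 0 0 0 0" --pt "45 15 0 0 0 0 0" --pt "45 10 0 0 0 0 0" --pt "45 4 0 0 0 0 0" --pt "45 0 0 0 0 0 0"

```text
clock: 8.07
position: [0.5014, 0.3546, 0.2619]
ee_rot: [-0.197, 1.562, 0.197]
force: [-0.8, 1.3, -1.3]
width: 0.574
```

Request:
arm_command --pt "45 4 0 0 0 0 0" --pt "45 2 0 0 0 0 0" --pt "45 1 0 0 0 0 0" --pt "45 0 0 0 0 0 0"

```text
clock: 8.57
position: [0.5013, 0.3547, 0.2547]
ee_rot: [-0.197, 1.562, 0.197]
force: [0.3, 0.4, -2.1]
width: 0.574
```

Request:
arm_command --pt "45 1 0 0 0 0 0" --pt "60 0 0 0 0 0 0" --pt "75 0 0 0 0 0 0" --pt "75 0 0 0 0 0 0" --pt "75 -5 0 0 0 0 0"

```text
clock: 9.2
position: [0.5012, 0.3546, 0.2586]
ee_rot: [-0.198, 1.562, 0.197]
force: [0.2, -0.3, -0.2]
width: 0.816
```

Request:
arm_command --pt "75 -25 0 0 0 0 0" --pt "75 -40 0 0 0 0 0" --pt "90 -30 0 0 0 0 0" --pt "90 0 0 0 0 0 0"

```text
clock: 9.7
position: [0.5016, 0.3555, 0.3567]
ee_rot: [-0.195, 1.558, 0.199]
force: [-0.2, -0.5, 0.2]
width: 0.962
```

Run:
```python
from h import *
import cv2
print(arm.observe()["position"],*to([.499,-.056,.18],14.5),*to([.499,-.056,.093],14.5))
d=get_image("top")
for n in ("aerosol","spout_tin"): print([(np.round(r["point"],3).tolist(),round(float(r["p"]),2)) for r in pinpoint("top",n)])
cv2.imwrite("pics/t1.png",cv2.cvtColor(d["frame"],cv2.COLOR_RGB2BGR))
```

```text
[0.50156507 0.35547523 0.35670428] [  16.4 -397.9 -104.9] [-0.1  0.3 -0.1] [ 103.4 -398.1 -105.3] [-0.1  0.3 -0.1]
[([0.497, 0.36, 0.002], 0.49)]
[([0.498, -0.056, 0.002], 0.78), ([0.542, -0.046, -0.002], 0.33)]
```

View pics/t1.png

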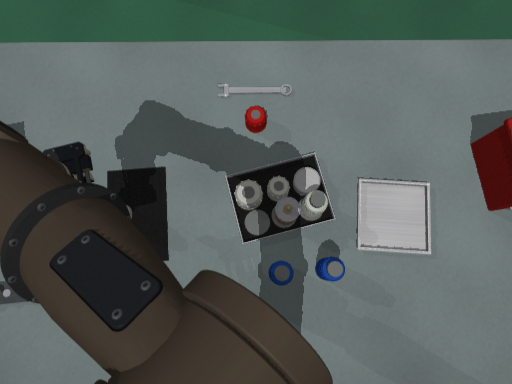

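The aerosol's seat at (258,222) is empty, and the network puts the can on the mat at (0.497, 0.36). Next is the spout tin.

Request:
arm_command --pt "90 0 -45 -12 0 0 0" --pt "90 0 -45 -12 0 0 0" --pt "90 0 -45 -12 0 0 0" --pt "90 0 -45 -12 0 0 0" --pt "90 0 -45 -12 0 0 0"

```text
clock: 10.48
position: [0.4987, 0.12, 0.3527]
ee_rot: [-0.198, 1.564, 0.197]
force: [0.6, -0.2, -0.2]
width: 0.98
```

Request:
arm_command --pt "90 0 -45 -12 0 0 0" --pt "90 0 -45 -12 0 0 0" --pt "90 0 -45 -12 0 0 0" --pt "90 0 -38 -9 0 0 0" --pt "90 0 0 0 0 0 0"

```text
clock: 11.1
position: [0.4981, -0.0606, 0.3524]
ee_rot: [-0.193, 1.565, 0.192]
force: [-0.3, 0.3, -0.4]
width: 0.98
```

Run:
```python
from h import *
print(arm.observe()["position"],*to([.499,-.056,.091],14.5))
```

```text
[ 0.49807951 -0.06057838  0.35242637] [102.4   4.3   2.3] [-0.4 -0.2  0. ]
```

Request:
arm_command --pt "90 30 4 2 0 0 0" --pt "90 30 0 0 0 0 0" --pt "90 25 0 0 0 0 0" --pt "90 16 0 0 0 0 0" --pt "90 1 0 0 0 0 0"

```text
clock: 11.72
position: [0.4991, -0.052, 0.2507]
ee_rot: [-0.198, 1.564, 0.199]
force: [-0.1, 0.3, -0.4]
width: 0.982
```

Request:
arm_command --pt "45 0 0 0 0 0 0" --pt "45 0 0 0 0 0 0" --pt "45 0 0 0 0 0 0" --pt "45 0 0 0 0 0 0" --pt "45 0 0 0 0 0 0"

```text
clock: 12.35
position: [0.4994, -0.0527, 0.2519]
ee_rot: [-0.197, 1.562, 0.197]
force: [-1.1, -1.2, 3.1]
width: 0.601
```

Request:
arm_command --pt "45 0 0 0 0 0 0" --pt "45 -3 0 0 0 0 0" --pt "45 -15 0 0 0 0 0" --pt "45 -25 0 0 0 0 0" --pt "45 -30 0 0 0 0 0"

```text
clock: 12.98
position: [0.4993, -0.0524, 0.326]
ee_rot: [-0.197, 1.562, 0.198]
force: [0.5, -1.0, -3.2]
width: 0.601
```

Request:
arm_command --pt "45 -10 15 0 0 0 0" --pt "45 0 35 0 0 0 0" --pt "45 0 45 0 0 0 0" --pt "45 0 45 0 0 0 0" --pt "45 0 45 0 0 0 0"

```text
clock: 13.6
position: [0.4522, 0.1287, 0.3345]
ee_rot: [-0.198, 1.562, 0.198]
force: [0.6, 0.1, -1.6]
width: 0.601
```

Request:
arm_command --pt "45 0 45 1 0 0 0" --pt "45 0 45 1 0 0 0" --pt "45 0 40 1 0 0 0" --pt "45 0 25 0 0 0 0" --pt "45 0 8 0 0 0 0"

```text
clock: 14.22
position: [0.4142, 0.2873, 0.3346]
ee_rot: [-0.2, 1.562, 0.201]
force: [-0.4, -1.5, -2.8]
width: 0.6
```

Request:
arm_command --pt "45 20 0 0 0 0 0" --pt "45 30 0 0 0 0 0" --pt "45 20 0 0 0 0 0" --pt "45 8 0 0 0 0 0" --pt "45 0 0 0 0 0 0"

```text
clock: 14.85
position: [0.4158, 0.2849, 0.2566]
ee_rot: [-0.197, 1.563, 0.197]
force: [-0.3, -0.4, -2.3]
width: 0.595
```

Request:
arm_command --pt "45 3 0 0 0 0 0" --pt "45 1 0 0 0 0 0" --pt "45 1 0 0 0 0 0" --pt "60 0 0 0 0 0 0" --pt "75 0 0 0 0 0 0"

```text
clock: 15.48
position: [0.416, 0.2854, 0.2519]
ee_rot: [-0.197, 1.561, 0.197]
force: [0.7, -0.4, 0.2]
width: 0.718
```

Request:
arm_command --pt "75 0 0 0 0 0 0" --pt "75 -5 0 0 0 0 0" --pt "75 -25 0 0 0 0 0" --pt "75 -40 0 0 0 0 0" --pt "90 -40 0 0 0 0 0"

```text
clock: 16.1
position: [0.4157, 0.2852, 0.3631]
ee_rot: [-0.198, 1.562, 0.198]
force: [0.9, 0.5, -0.5]
width: 0.886
```

Request:
arm_command --pt "90 0 -40 0 0 0 0" --pt "90 0 -48 -1 0 0 0" --pt "90 0 -48 -1 0 0 0" --pt "90 0 -48 -1 0 0 0" --pt "90 0 -48 -1 0 0 0"

```text
clock: 16.73
position: [0.4698, 0.0581, 0.3622]
ee_rot: [-0.198, 1.561, 0.197]
force: [0.4, 0.4, -0.5]
width: 0.982
```

Request:
arm_command --pt "90 0 -48 -1 0 0 0" --pt "90 0 -48 0 0 0 0" --pt "90 0 -48 0 0 0 0" --pt "90 0 -44 0 0 0 0" --pt "90 0 0 0 0 0 0"

```text
clock: 17.35
position: [0.5157, -0.1267, 0.3616]
ee_rot: [-0.193, 1.562, 0.192]
force: [0.3, 0.9, -0.9]
width: 0.981
```

Run:
```python
from h import *
print(arm.observe()["position"],*to([.516,-.123,.089],14.5))
get_image("top")
for n in ("aerosol","spout_tin","bottle"): print([(np.round(r["point"],3).tolist(),round(float(r["p"]),2)) for r in pinpoint("top",n)])
```

```text
[ 0.51570593 -0.12673008  0.3615827 ] [113.6   3.7   1.2] [-0.4 -0.   0.1]
[([0.501, 0.353, 0.002], 0.87)]
[([0.418, 0.281, 0.005], 0.8)]
[([0.364, -0.154, 0.005], 0.86), ([0.352, -0.043, -0.0], 0.66), ([0.515, -0.118, 0.001], 0.62)]
```

Request:
arm_command --pt "90 30 0 1 0 0 0" --pt "90 30 0 0 0 0 0" --pt "90 30 0 0 0 0 0" --pt "90 18 0 0 0 0 0" --pt "90 5 0 0 0 0 0"

```text
clock: 18.18
position: [0.5163, -0.1218, 0.2481]
ee_rot: [-0.198, 1.563, 0.199]
force: [0.1, -0.3, -0.8]
width: 0.98
```

Request:
arm_command --pt "45 0 0 0 0 0 0" --pt "45 0 0 0 0 0 0" --pt "45 0 0 0 0 0 0" --pt "45 0 0 0 0 0 0" --pt "45 0 0 0 0 0 0"

```text
clock: 18.8
position: [0.5166, -0.1226, 0.2491]
ee_rot: [-0.197, 1.561, 0.197]
force: [0.0, -0.0, 3.5]
width: 0.577
```

Request:
arm_command --pt "45 0 0 0 0 0 0" --pt "45 -3 0 0 0 0 0" --pt "45 -15 0 0 0 0 0" --pt "45 -25 0 0 0 0 0" --pt "45 -30 0 0 0 0 0"

```text
clock: 19.42
position: [0.5161, -0.1224, 0.3228]
ee_rot: [-0.197, 1.563, 0.198]
force: [1.2, -0.1, -3.5]
width: 0.583
```

Request:
arm_command --pt "45 -10 12 4 0 0 0" --pt "45 0 35 15 0 0 0" --pt "45 0 45 20 0 0 0" --pt "45 0 45 20 0 0 0" --pt "45 0 45 20 0 0 0"

```text
clock: 20.05
position: [0.5472, 0.0757, 0.3314]
ee_rot: [-0.198, 1.562, 0.198]
force: [1.5, -0.8, -2.3]
width: 0.58
```

Request:
arm_command --pt "45 0 45 20 0 0 0" --pt "45 0 45 20 0 0 0" --pt "45 0 45 20 0 0 0" --pt "45 0 40 20 0 0 0" --pt "45 0 20 10 0 0 0"

```text
clock: 20.68
position: [0.5851, 0.2884, 0.3311]
ee_rot: [-0.199, 1.563, 0.201]
force: [1.3, 0.2, -3.6]
width: 0.579
```

Request:
arm_command --pt "45 20 0 0 0 0 0" --pt "45 30 0 0 0 0 0" --pt "45 20 0 0 0 0 0" --pt "45 8 0 0 0 0 0" --pt "45 0 0 0 0 0 0"

```text
clock: 21.3
position: [0.5864, 0.2843, 0.2534]
ee_rot: [-0.197, 1.562, 0.197]
force: [0.1, 0.3, -3.0]
width: 0.58
```

Request:
arm_command --pt "45 3 0 0 0 0 0" --pt "45 1 0 0 0 0 0" --pt "45 0 0 0 0 0 0" --pt "60 0 0 0 0 0 0" --pt "75 0 0 0 0 0 0"

```text
clock: 21.92
position: [0.5866, 0.2849, 0.2503]
ee_rot: [-0.197, 1.561, 0.198]
force: [-0.1, 0.1, -0.4]
width: 0.721
```

Request:
arm_command --pt "75 0 0 0 0 0 0" --pt "75 -5 0 0 0 0 0" --pt "75 -25 0 0 0 0 0" --pt "75 -40 0 0 0 0 0" --pt "75 -40 0 0 0 0 0"

```text
clock: 22.55
position: [0.5863, 0.2846, 0.3611]
ee_rot: [-0.197, 1.562, 0.198]
force: [0.9, 0.3, -0.0]
width: 0.819
```

Request:
arm_command --pt "75 0 -45 -16 0 0 0" --pt "75 0 -45 -16 0 0 0" --pt "75 0 -45 -16 0 0 0" --pt "75 0 -45 -16 0 0 0" --pt "75 0 -45 -16 0 0 0"

```text
clock: 23.18
position: [0.5646, 0.0453, 0.3603]
ee_rot: [-0.197, 1.561, 0.197]
force: [0.2, -0.7, -0.2]
width: 0.82
```

Request:
arm_command --pt "75 0 -45 -16 0 0 0" --pt "75 0 -37 -11 0 0 0" --pt "75 0 0 0 0 0 0"

```text
clock: 23.55
position: [0.5589, -0.0432, 0.3598]
ee_rot: [-0.194, 1.563, 0.191]
force: [-0.4, 0.7, 0.2]
width: 0.818
```

Run:
```python
from h import *
import cv2
print(arm.observe()["position"],*to([.560,-.040,.041],14.5))
for c in ("top","side"):
  d=get_image(c)
  for n in ("aerosol","spout_tin","bottle","filter"): print(n,[(np.round(r["point"],3).tolist(),round(float(r["p"]),2)) for r in pinpoint(c,n)])
cv2.imwrite("pics/s2.png",cv2.cvtColor(d["frame"],cv2.COLOR_RGB2BGR))
```

```text
[ 0.55894031 -0.04323613  0.35980622] [159.8   3.2   1.9] [-0.4 -0.   0.1]
aerosol [([0.562, -0.036, -0.004], 0.68)]
spout_tin [([0.417, 0.283, 0.003], 0.76)]
bottle [([0.583, 0.285, 0.002], 0.9), ([0.364, -0.153, 0.003], 0.85), ([0.416, 0.28, 0.007], 0.42)]
filter [([0.742, 0.016, 0.002], 0.63), ([0.56, -0.037, -0.002], 0.48)]
aerosol []
spout_tin [([0.418, 0.283, -0.0], 0.97), ([0.501, 0.319, -0.0], 0.63), ([0.504, 0.352, 0.01], 0.57)]
bottle [([0.358, -0.036, 0.002], 0.98), ([0.367, -0.149, 0.0], 0.65)]
filter [([0.557, -0.04, 0.002], 0.87), ([0.742, 0.018, 0.001], 0.72)]
```

View pics/s2.png

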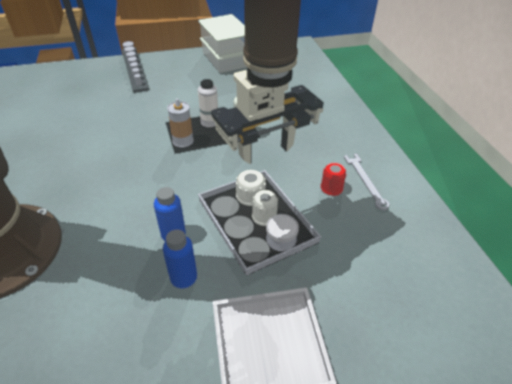

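Side view: tin (180,125) and aerosol (208,100) stand on the mat. The bottle is hidden here, but the top network puts it at (0.583, 0.285). The slim filter at (264,206) is now free in front.

Request:
arm_command --pt "75 30 1 1 0 0 0" --pt "75 30 0 0 0 0 0" --pt "75 30 0 0 0 0 0" --pt "75 20 0 0 0 0 0" --pt "75 0 0 0 0 0 0"

```text
clock: 24.68
position: [0.5593, -0.038, 0.2485]
ee_rot: [-0.197, 1.565, 0.198]
force: [1.2, -0.0, -0.4]
width: 0.82
```

Run:
```python
from h import *
print(arm.observe()["position"],*to([.5595,-.0395,.041],14.5))
```

```text
[ 0.55926582 -0.03796176  0.24845085] [48.4 -1.6 -0. ] [-0.1 -0.2 -0.1]
```

Request:
arm_command --pt "75 15 -1 0 0 0 0" --pt "75 15 0 0 0 0 0" --pt "75 12 0 0 0 0 0" --pt "75 6 0 0 0 0 0" --pt "75 0 0 0 0 0 0"

```text
clock: 25.3
position: [0.5599, -0.039, 0.2013]
ee_rot: [-0.197, 1.563, 0.198]
force: [0.0, -0.7, 0.7]
width: 0.818
```

Request:
arm_command --pt "45 0 0 0 0 0 0" --pt "45 0 0 0 0 0 0" --pt "45 0 0 0 0 0 0" --pt "45 0 0 0 0 0 0" --pt "45 0 0 0 0 0 0"

```text
clock: 25.92
position: [0.5602, -0.0391, 0.2021]
ee_rot: [-0.197, 1.561, 0.197]
force: [-1.1, -1.0, 5.8]
width: 0.581
```

Request:
arm_command --pt "45 -3 0 0 0 0 0" --pt "45 -15 0 0 0 0 0" --pt "45 -25 0 0 0 0 0" --pt "45 -35 0 0 0 0 0" --pt "45 -35 0 0 0 0 0"

```text
clock: 26.55
position: [0.5598, -0.039, 0.3165]
ee_rot: [-0.197, 1.562, 0.198]
force: [1.0, 0.2, -0.5]
width: 0.578
```

Request:
arm_command --pt "45 0 -20 -10 0 0 0" --pt "45 0 -40 -21 0 0 0" --pt "45 0 -45 -25 0 0 0" --pt "45 0 -45 -25 0 0 0" --pt "45 0 -45 -25 0 0 0"

```text
clock: 27.18
position: [0.5052, -0.2557, 0.3157]
ee_rot: [-0.198, 1.561, 0.197]
force: [0.5, -0.3, -2.1]
width: 0.575
```

Request:
arm_command --pt "45 0 -40 -20 0 0 0" --pt "45 0 -25 -12 0 0 0" --pt "45 20 0 0 0 0 0" --pt "45 25 0 0 0 0 0" --pt "45 0 0 0 0 0 0"

```text
clock: 27.8
position: [0.4902, -0.325, 0.2688]
ee_rot: [-0.196, 1.564, 0.199]
force: [-0.5, -0.3, -1.2]
width: 0.578
```

Run:
```python
from h import *
print(arm.observe()["position"],*to([.492,-.325,.2021-.159],14.5))
get_image("side")
print([(np.round(r["point"],3).tolist(),round(float(r["p"]),2)) for r in pinpoint("side","filter")])
```

```text
[ 0.49018614 -0.32499554  0.26883791] [66.7 -0.6  1.9] [-0.1 -0.1 -0.1]
[([0.743, 0.014, 0.004], 0.95), ([0.49, -0.324, 0.068], 0.9)]
```

Request:
arm_command --pt "45 25 0 1 0 0 0" --pt "45 20 0 0 0 0 0" --pt "45 12 0 0 0 0 0" --pt "45 5 0 0 0 0 0" --pt "45 0 0 0 0 0 0"

```text
clock: 28.52
position: [0.4923, -0.325, 0.2082]
ee_rot: [-0.198, 1.561, 0.197]
force: [0.1, 0.6, -0.7]
width: 0.579
```

Request:
arm_command --pt "45 1 0 0 0 0 0" --pt "45 0 0 0 0 0 0"

```text
clock: 28.78
position: [0.4922, -0.3251, 0.2072]
ee_rot: [-0.198, 1.561, 0.197]
force: [0.0, 0.1, -2.5]
width: 0.576
```

Request:
arm_command --pt "45 3 0 0 0 0 0" --pt "45 2 0 0 0 0 0" --pt "45 0 0 0 0 0 0" --pt "60 0 0 0 0 0 0" --pt "75 0 0 0 0 0 0"

```text
clock: 29.4
position: [0.4922, -0.325, 0.2017]
ee_rot: [-0.197, 1.561, 0.197]
force: [-0.8, -0.5, -0.0]
width: 0.711
```

Request:
arm_command --pt "80 0 0 0 0 0 0" --pt "80 -5 0 0 0 0 0" --pt "80 -40 0 0 0 0 0" --pt "80 -50 0 0 0 0 0" --pt "80 -50 0 0 0 0 0"

```text
clock: 30.02
position: [0.4919, -0.3248, 0.3485]
ee_rot: [-0.197, 1.562, 0.198]
force: [1.0, -0.8, -0.3]
width: 0.872
```

Run:
```python
from h import *
print(arm.observe()["position"],*to([.5866,.2849,.2503-.159],14.5))
for c in ("top","side"):
  get_image(c)
  for n in ("filter","bottle"):print([(np.round(r["point"],3).tolist(),round(float(r["p"]),2)) for r in pinpoint(c,n)])
```

```text
[ 0.49189216 -0.32480313  0.34849946] [ 98.4 566.9 243.5] [-0.1  0.  -0. ]
[([0.496, -0.323, -0.002], 0.77), ([0.74, 0.015, 0.004], 0.71)]
[([0.354, -0.042, -0.0], 0.81), ([0.587, 0.288, 0.002], 0.6)]
[([0.738, 0.018, 0.001], 0.6), ([0.49, -0.323, 0.001], 0.57)]
[([0.355, -0.036, 0.002], 0.95), ([0.586, 0.284, 0.004], 0.75), ([0.367, -0.154, 0.0], 0.67), ([0.501, 0.314, -0.002], 0.23)]
```

The filter stands in the drip tray in both views. Next the bottle goes back.

Request:
arm_command --pt "80 0 45 19 0 0 0" --pt "80 0 45 19 0 0 0" --pt "80 0 45 19 0 0 0" --pt "80 0 45 19 0 0 0" --pt "80 0 45 19 0 0 0"

```text
clock: 30.95
position: [0.5277, -0.082, 0.3453]
ee_rot: [-0.197, 1.564, 0.198]
force: [1.4, -0.1, 0.2]
width: 0.87
```

Request:
arm_command --pt "80 0 45 20 0 0 0" --pt "80 0 45 20 0 0 0" --pt "80 0 45 20 0 0 0" --pt "80 0 45 20 0 0 0" --pt "80 0 45 20 0 0 0"

```text
clock: 31.58
position: [0.5688, 0.1606, 0.345]
ee_rot: [-0.198, 1.564, 0.197]
force: [0.2, -0.1, 0.1]
width: 0.874
```

Request:
arm_command --pt "80 0 45 20 0 0 0" --pt "80 0 45 20 0 0 0" --pt "80 0 27 8 0 0 0" --pt "80 0 0 0 0 0 0" --pt "80 0 0 0 0 0 0"

```text
clock: 32.2
position: [0.5864, 0.2837, 0.3453]
ee_rot: [-0.198, 1.564, 0.196]
force: [-0.1, -0.4, 0.3]
width: 0.873
```

Run:
```python
from h import *
print(arm.observe()["position"],*to([.5866,.2849,.2503-.159],14.5))
```

```text
[0.58635701 0.28369479 0.34528964] [95.   1.2  0.7] [-0.1 -0.1  0.1]
```

Request:
arm_command --pt "80 30 1 0 0 0 0" --pt "80 30 0 0 0 0 0" --pt "80 22 0 0 0 0 0" --pt "80 12 0 0 0 0 0" --pt "80 0 0 0 0 0 0"

```text
clock: 32.83
position: [0.5862, 0.2845, 0.252]
ee_rot: [-0.197, 1.563, 0.196]
force: [-0.3, 0.2, 0.7]
width: 0.867
```

Request:
arm_command --pt "45 0 0 0 0 0 0" --pt "45 0 0 0 0 0 0" --pt "45 0 0 0 0 0 0" --pt "45 0 0 0 0 0 0" --pt "45 0 0 0 0 0 0"

```text
clock: 33.45
position: [0.5862, 0.2858, 0.2533]
ee_rot: [-0.197, 1.561, 0.197]
force: [-2.3, -0.4, 5.9]
width: 0.577
```

Request:
arm_command --pt "45 -3 0 0 0 0 0" --pt "45 -15 0 0 0 0 0" --pt "45 -25 0 0 0 0 0" --pt "45 -30 0 0 0 0 0" --pt "45 -10 0 0 0 0 0"

```text
clock: 34.08
position: [0.5864, 0.2861, 0.3382]
ee_rot: [-0.196, 1.559, 0.198]
force: [-0.4, 0.1, -3.1]
width: 0.576
```

Run:
```python
from h import *
print(arm.observe()["position"],*to([.5166,-.1226,.2495-.159],14.5))
```

```text
[0.58635987 0.28608301 0.33817198] [  87.8 -378.6 -169.5] [-0.1  0.2 -0.1]
```

Request:
arm_command --pt "45 0 -20 -8 0 0 0" --pt "45 0 -40 -18 0 0 0" --pt "45 0 -45 -21 0 0 0" --pt "45 0 -45 -21 0 0 0" --pt "45 0 -45 -21 0 0 0"

```text
clock: 34.7
position: [0.5473, 0.0717, 0.3347]
ee_rot: [-0.197, 1.564, 0.196]
force: [0.2, 0.0, -3.6]
width: 0.581
```

Request:
arm_command --pt "45 0 -45 -21 0 0 0" --pt "45 0 -45 -21 0 0 0" --pt "45 0 -45 -20 0 0 0" --pt "45 0 -32 -13 0 0 0" --pt "45 0 -17 -5 0 0 0"

```text
clock: 35.33
position: [0.5153, -0.1265, 0.3348]
ee_rot: [-0.195, 1.564, 0.194]
force: [-0.7, 1.1, -4.1]
width: 0.577
```

Request:
arm_command --pt "45 15 0 0 0 0 0" --pt "45 20 0 0 0 0 0" --pt "45 15 0 0 0 0 0" --pt "45 0 0 0 0 0 0" --pt "45 0 0 0 0 0 0"

```text
clock: 35.95
position: [0.517, -0.1229, 0.286]
ee_rot: [-0.198, 1.561, 0.198]
force: [-0.2, 0.4, -2.5]
width: 0.576
```

Run:
```python
from h import *
print(arm.observe()["position"],*to([.5166,-.1226,.2525-.159],14.5))
```

```text
[ 0.51701641 -0.12288455  0.28596956] [33.5  0.4 -0.3] [-0.  0. -0.]
```

Request:
arm_command --pt "45 15 0 0 0 0 0" --pt "45 10 0 0 0 0 0" --pt "45 5 0 0 0 0 0" --pt "45 3 0 0 0 0 0" --pt "45 0 0 0 0 0 0"

```text
clock: 36.58
position: [0.5166, -0.1235, 0.2532]
ee_rot: [-0.198, 1.562, 0.197]
force: [-3.0, -0.3, 3.8]
width: 0.581
```

Request:
arm_command --pt "45 1 0 0 0 0 0" --pt "45 0 0 0 0 0 0"

```text
clock: 36.83
position: [0.5166, -0.1234, 0.2532]
ee_rot: [-0.198, 1.562, 0.196]
force: [-7.9, 0.3, 17.3]
width: 0.578
```

Request:
arm_command --pt "45 -1 0 0 0 0 0" --pt "60 0 0 0 0 0 0" --pt "75 0 0 0 0 0 0" --pt "80 0 0 0 0 0 0" --pt "80 -5 0 0 0 0 0"

```text
clock: 37.45
position: [0.5166, -0.1235, 0.2576]
ee_rot: [-0.197, 1.562, 0.198]
force: [-0.5, 1.4, -0.3]
width: 0.865
```

Request:
arm_command --pt "80 -25 0 0 0 0 0" --pt "80 -40 0 0 0 0 0" --pt "80 -40 0 0 0 0 0" --pt "80 0 20 0 0 0 0" --pt "80 0 40 0 0 0 0"

```text
clock: 38.08
position: [0.5016, -0.0657, 0.3626]
ee_rot: [-0.195, 1.561, 0.194]
force: [0.8, 1.1, -0.3]
width: 0.871
```

Request:
arm_command --pt "80 0 45 1 0 0 0" --pt "80 0 45 1 0 0 0" --pt "80 0 45 1 0 0 0" --pt "80 0 45 1 0 0 0" --pt "80 0 45 1 0 0 0"

```text
clock: 38.7
position: [0.4495, 0.1554, 0.3622]
ee_rot: [-0.198, 1.562, 0.198]
force: [0.8, 0.8, 0.3]
width: 0.872
```

Request:
arm_command --pt "80 0 45 0 0 0 0" --pt "80 0 45 0 0 0 0" --pt "80 0 30 0 0 0 0" --pt "80 0 15 0 0 0 0" --pt "80 0 0 0 0 0 0"

```text
clock: 39.33
position: [0.4166, 0.2849, 0.3623]
ee_rot: [-0.199, 1.562, 0.199]
force: [0.7, -0.3, -0.1]
width: 0.87
```

Run:
```python
from h import *
print(arm.observe()["position"],*to([.416,.2854,.2515-.159],14.5))
for c in ("top","side"):
  get_image(c)
  for n in ("bottle","spout_tin"):print([(np.round(r["point"],3).tolist(),round(float(r["p"]),2)) for r in pinpoint(c,n)])
```

```text
[0.4165551  0.28494566 0.36233699] [110.8   0.6  -0.3] [ 0. -0.  0.]
[([0.514, -0.121, 0.001], 0.83), ([0.354, -0.042, -0.001], 0.76), ([0.366, -0.154, 0.002], 0.73)]
[([0.417, 0.282, 0.002], 0.9)]
[([0.516, -0.126, 0.003], 0.93), ([0.357, -0.038, 0.004], 0.8), ([0.37, -0.151, -0.001], 0.76)]
[([0.418, 0.283, -0.001], 0.57), ([0.545, 0.037, 0.006], 0.48), ([0.504, 0.317, -0.0], 0.23)]
```

Bottle is back. Next the spout tin.

Request:
arm_command --pt "80 30 1 0 0 0 0" --pt "80 35 0 0 0 0 0" --pt "80 30 0 0 0 0 0" --pt "80 16 0 0 0 0 0" --pt "80 0 0 0 0 0 0"

```text
clock: 40.25
position: [0.4168, 0.2851, 0.2512]
ee_rot: [-0.198, 1.563, 0.197]
force: [-0.3, 0.0, 0.8]
width: 0.869
```

Request:
arm_command --pt "45 0 0 0 0 0 0" --pt "45 0 0 0 0 0 0" --pt "45 0 0 0 0 0 0" --pt "45 0 0 0 0 0 0" --pt "45 0 0 0 0 0 0"

```text
clock: 40.88
position: [0.4168, 0.2857, 0.2521]
ee_rot: [-0.197, 1.561, 0.197]
force: [-1.8, -1.0, 6.5]
width: 0.603
```

Request:
arm_command --pt "45 -3 0 0 0 0 0" --pt "45 -15 0 0 0 0 0" --pt "45 -25 0 0 0 0 0" --pt "45 -30 0 0 0 0 0" --pt "45 -10 0 0 0 0 0"

```text
clock: 41.5
position: [0.4171, 0.2859, 0.3368]
ee_rot: [-0.196, 1.559, 0.198]
force: [1.0, -0.1, -1.9]
width: 0.604
```

Run:
```python
from h import *
print(arm.observe()["position"],*to([.4994,-.0527,.2525-.159],14.5))
```

```text
[0.41706172 0.28591711 0.33683378] [  84.  -348.5   -4.7] [-0.1  0.2 -0.1]
```

Request:
arm_command --pt "45 0 -15 0 0 0 0" --pt "45 0 -35 0 0 0 0" --pt "45 0 -45 -1 0 0 0" --pt "45 0 -45 -1 0 0 0" --pt "45 0 -45 -1 0 0 0"

```text
clock: 42.12
position: [0.4597, 0.1027, 0.3335]
ee_rot: [-0.197, 1.564, 0.196]
force: [1.7, 0.2, -2.5]
width: 0.602
```

Request:
arm_command --pt "45 0 -45 -1 0 0 0" --pt "45 0 -45 -1 0 0 0" --pt "45 0 -40 0 0 0 0" --pt "45 0 -23 0 0 0 0" --pt "45 0 -10 0 0 0 0"

```text
clock: 42.75
position: [0.4979, -0.0553, 0.3334]
ee_rot: [-0.195, 1.564, 0.195]
force: [-0.0, -0.4, -3.0]
width: 0.603
```

Request:
arm_command --pt "45 15 0 0 0 0 0" --pt "45 20 0 0 0 0 0" --pt "45 15 0 0 0 0 0" --pt "45 0 0 0 0 0 0" --pt "45 0 0 0 0 0 0"

```text
clock: 43.38
position: [0.4987, -0.0523, 0.2849]
ee_rot: [-0.198, 1.561, 0.198]
force: [0.1, 0.1, -2.3]
width: 0.599
```

Run:
```python
from h import *
print(arm.observe()["position"],*to([.4994,-.0527,.2523-.159],14.5))
```

```text
[ 0.49866493 -0.05228182  0.28493806] [32.6 -0.6  0.6] [-0.  0. -0.]
```

Request:
arm_command --pt "45 14 0 1 0 0 0" --pt "45 10 0 0 0 0 0" --pt "45 5 0 0 0 0 0" --pt "45 3 0 0 0 0 0" --pt "45 0 0 0 0 0 0"

```text
clock: 44.0
position: [0.4995, -0.0525, 0.2527]
ee_rot: [-0.197, 1.562, 0.197]
force: [-0.2, -0.7, -2.6]
width: 0.6
```

Request:
arm_command --pt "45 1 0 0 0 0 0" --pt "60 0 0 0 0 0 0" --pt "75 0 0 0 0 0 0" --pt "80 0 0 0 0 0 0" --pt "80 -5 0 0 0 0 0"

```text
clock: 44.62
position: [0.4994, -0.0526, 0.2567]
ee_rot: [-0.197, 1.562, 0.197]
force: [0.2, -0.3, -0.2]
width: 0.863
```

Request:
arm_command --pt "80 -25 0 0 0 0 0" --pt "80 -40 0 0 0 0 0" --pt "80 -40 0 0 0 0 0" --pt "80 0 20 5 0 0 0" --pt "80 0 40 11 0 0 0"

```text
clock: 45.25
position: [0.5003, 0.0086, 0.3625]
ee_rot: [-0.195, 1.561, 0.193]
force: [0.8, 0.7, -0.6]
width: 0.87
```

Request:
arm_command --pt "80 0 45 12 0 0 0" --pt "80 0 45 12 0 0 0" --pt "80 0 45 12 0 0 0" --pt "80 0 45 12 0 0 0" --pt "80 0 45 12 0 0 0"

```text
clock: 45.88
position: [0.5021, 0.2438, 0.3621]
ee_rot: [-0.197, 1.561, 0.197]
force: [0.4, -0.2, 0.1]
width: 0.871
```

Request:
arm_command --pt "80 0 45 12 0 0 0" --pt "80 0 40 10 0 0 0" --pt "80 0 24 6 0 0 0" --pt "80 0 0 0 0 0 0" --pt "80 0 0 0 0 0 0"

```text
clock: 46.5
position: [0.5024, 0.3542, 0.3617]
ee_rot: [-0.198, 1.562, 0.196]
force: [0.2, -0.5, 0.6]
width: 0.87
```

Run:
```python
from h import *
print(arm.observe()["position"],*to([.5012,.3546,.254-.159],14.5))
for c in ("top","side"):
  get_image(c)
  for n in ("spout_tin","aerosol"):print([(np.round(r["point"],3).tolist(),round(float(r["p"]),2)) for r in pinpoint(c,n)])
```

```text
[0.50241848 0.35416206 0.36167297] [107.7   0.8  -1. ] [-0.1 -0.   0. ]
[([0.498, -0.057, 0.005], 0.84)]
[]
[([0.499, -0.053, 0.0], 0.94)]
[([0.502, 0.355, 0.008], 0.93), ([0.577, -0.107, 0.004], 0.59)]
```

Request:
arm_command --pt "80 30 1 -1 0 0 0" --pt "80 35 0 0 0 0 0" --pt "80 30 0 0 0 0 0" --pt "80 13 0 0 0 0 0" --pt "80 0 0 0 0 0 0"

```text
clock: 47.42
position: [0.501, 0.3554, 0.2534]
ee_rot: [-0.198, 1.563, 0.197]
force: [0.4, 0.5, 0.3]
width: 0.869
```

Request:
arm_command --pt "45 0 0 0 0 0 0" --pt "45 0 0 0 0 0 0" --pt "45 0 0 0 0 0 0" --pt "45 0 0 0 0 0 0" --pt "45 0 0 0 0 0 0"

```text
clock: 48.05
position: [0.5011, 0.3558, 0.2543]
ee_rot: [-0.197, 1.561, 0.197]
force: [-0.7, -0.8, 5.4]
width: 0.574
```

Request:
arm_command --pt "45 -3 0 0 0 0 0" --pt "45 -15 0 0 0 0 0" --pt "45 -25 0 0 0 0 0" --pt "45 -30 0 0 0 0 0" --pt "45 -10 0 0 0 0 0"

```text
clock: 48.68
position: [0.5012, 0.3562, 0.3391]
ee_rot: [-0.196, 1.559, 0.199]
force: [0.1, -0.1, -2.8]
width: 0.571
```

Run:
```python
from h import *
print(arm.observe()["position"],*to([.4827,.0133,.255-.159],14.5))
```

```text
[0.50116201 0.35619315 0.33913212] [  83.4 -327.6 -103.4] [-0.1  0.2 -0.1]
```

Request:
arm_command --pt "45 0 -15 -5 0 0 0" --pt "45 0 -35 -11 0 0 0" --pt "45 0 -45 -14 0 0 0" --pt "45 0 -45 -14 0 0 0" --pt "45 0 -45 -14 0 0 0"

```text
clock: 49.3
position: [0.49, 0.159, 0.3353]
ee_rot: [-0.198, 1.564, 0.196]
force: [1.4, -0.1, -1.4]
width: 0.577
```

Request:
arm_command --pt "45 0 -45 -14 0 0 0" --pt "45 0 -40 -14 0 0 0" --pt "45 0 -30 -10 0 0 0" --pt "45 0 -19 -5 0 0 0" --pt "45 0 -8 -2 0 0 0"

```text
clock: 49.92
position: [0.4817, 0.011, 0.3356]
ee_rot: [-0.196, 1.564, 0.195]
force: [-0.1, 0.7, -2.2]
width: 0.573
```

Request:
arm_command --pt "45 15 0 0 0 0 0" --pt "45 20 0 0 0 0 0" --pt "45 15 0 0 0 0 0" --pt "45 0 0 0 0 0 0" --pt "45 0 0 0 0 0 0"

```text
clock: 50.55
position: [0.4828, 0.0138, 0.2869]
ee_rot: [-0.198, 1.561, 0.198]
force: [-0.5, 1.1, -1.5]
width: 0.572
```

Run:
```python
from h import *
print(arm.observe()["position"],*to([.4827,.0133,.2547-.159],14.5))
```

```text
[0.48277701 0.01382866 0.2869173 ] [32.2 -0.5 -0.2] [-0.1  0.  -0. ]
```

Request:
arm_command --pt "45 14 0 0 0 0 0" --pt "45 10 0 0 0 0 0" --pt "45 5 0 0 0 0 0" --pt "45 3 0 0 0 0 0" --pt "45 0 0 0 0 0 0"

```text
clock: 51.18
position: [0.4827, 0.0134, 0.2547]
ee_rot: [-0.197, 1.562, 0.197]
force: [0.2, 0.1, -2.4]
width: 0.573
```

Request:
arm_command --pt "45 1 0 0 0 0 0" --pt "60 0 0 0 0 0 0" --pt "75 0 0 0 0 0 0" --pt "80 0 0 0 0 0 0" --pt "80 -5 0 0 0 0 0"

```text
clock: 51.8
position: [0.4825, 0.0132, 0.2587]
ee_rot: [-0.197, 1.562, 0.197]
force: [-0.9, -0.4, 1.5]
width: 0.863
```

Request:
arm_command --pt "80 -25 0 0 0 0 0" --pt "80 -40 0 0 0 0 0" --pt "80 -40 0 0 0 0 0" --pt "80 -20 30 0 0 0 0" --pt "80 0 45 0 0 0 0"

```text
clock: 52.42
position: [0.4645, 0.086, 0.3857]
ee_rot: [-0.195, 1.558, 0.194]
force: [0.6, 1.4, -0.5]
width: 0.873
```

Request:
arm_command --pt "80 0 45 0 0 0 0" --pt "80 0 45 0 0 0 0" --pt "80 0 45 0 0 0 0" --pt "80 0 30 0 0 0 0" --pt "80 0 0 0 0 0 0"

```text
clock: 53.05
position: [0.4218, 0.2481, 0.3842]
ee_rot: [-0.2, 1.561, 0.202]
force: [0.3, 0.6, 0.2]
width: 0.87
```

Run:
```python
from h import *
import cv2
for c in ("top","side"):
  d=get_image(c);cv2.imwrite(f"pics/{c}_end.png",cv2.cvtColor(d["frame"],cv2.COLOR_RGB2BGR))
  for n in ("spout_tin","aerosol","bottle","filter","big_filter","grease_tin"):print(n,[(np.round(r["point"],3).tolist(),round(float(r["p"]),2)) for r in pinpoint(c,n)])
  if c=="top":
    P=cloud(d);m=np.zeros(P.shape[:2],bool);m[150:245,222:336]=1
    for lo,hi,n in ((.118,.14,"tops"),(.05,.072,"filters"),(.04,.05,"grease")):
      N,L,st,_=cv2.connectedComponentsWithStats((m&(P[...,2]>lo)&(P[...,2]<hi)).astype(np.uint8))
      for i in range(1,N):
        if st[i,4]>33: q=P[L==i];print(n,st[i,4],((q.min(0)+q.max(0))/2).round(3))
```

```text
spout_tin [([0.502, -0.056, 0.004], 0.81)]
aerosol [([0.481, 0.016, 0.004], 0.86)]
bottle [([0.364, -0.153, 0.002], 0.97), ([0.514, -0.124, 0.003], 0.95), ([0.352, -0.046, 0.002], 0.7)]
filter [([0.489, -0.322, -0.0], 0.96), ([0.741, 0.017, 0.002], 0.63), ([0.49, -0.327, 0.001], 0.31)]
big_filter [([0.514, -0.125, 0.002], 0.51)]
grease_tin [([0.58, -0.114, 0.004], 0.94), ([0.514, -0.122, -0.001], 0.3)]
tops 187 [ 0.516 -0.126  0.127]
tops 36 [ 0.498 -0.058  0.127]
tops 203 [0.484 0.01  0.126]
filters 567 [0.546 0.033 0.058]
filters 34 [ 0.507 -0.114  0.061]
grease 544 [ 0.579 -0.111  0.045]
spout_tin [([0.5, -0.058, -0.002], 0.6), ([0.492, -0.323, 0.002], 0.6)]
aerosol [([0.485, 0.011, 0.006], 0.85), ([0.578, -0.107, 0.006], 0.17)]
bottle [([0.355, -0.039, -0.003], 0.96), ([0.367, -0.15, -0.0], 0.69), ([0.519, -0.124, 0.004], 0.67)]
filter [([0.492, -0.326, 0.002], 0.78), ([0.74, 0.017, 0.0], 0.74)]
big_filter [([0.545, 0.037, -0.0], 0.89), ([0.54, -0.044, 0.003], 0.58)]
grease_tin [([0.577, -0.103, 0.004], 0.74)]
```

View pics/side_end.png

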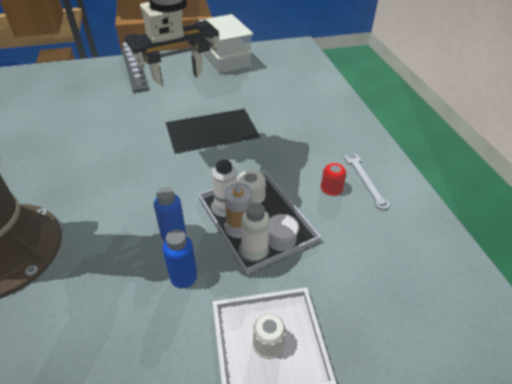

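View pics/top_end.png

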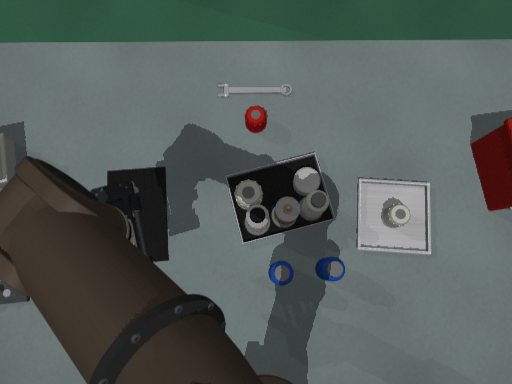

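The side view shows the three containers upright on their seats: aerosol (224,187), tin (238,208), bottle (255,232). The filter is upright in the drip tray at (269,333). The top view agrees, and the gripper is clear of everything. Depth tops are within 3 mm of the start values, so I'm handing in.

```bash
python3 -c "
from cell import arm
s=arm.observe();print(s['clock'],s['dq'].round(3) if hasattr(s['dq'],'round') else s['dq']);print(arm.sign_off())"
```

```text
53.75 [-0.004 -0.001 -0.001  0.     0.001 -0.     0.002]
the job is handed in; nothing more can be done
None
```

The job is done and handed in at about 54 s of the 136 s allowed; the hand-in reports no verdict. I moved the aerosol can, spout tin and bottle onto the mat, stood the slim filter in the drip tray, and put the three containers back on their own seats.

- **Containers:** depth in the top view puts all three tops within about 3 mm of where they started. Both views show them upright.
- **Slim filter:** both cameras place it upright at about (0.49, -0.325), within 5 mm of the drip tray's centre.
- **Left alone:** the fat filter and grease tin measure within 1 mm of where they stood. The blue bottles and the red filter were not touched.
- **Disagreements:**
  - In the last top picture the network reported the bottle as the fat filter (p 0.51). Depth and the side camera both show the fat filter in its place.
  - Setting the bottle back pressed the floor briefly with about 17 N; I backed off 1 mm before releasing it.

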